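# Sort culture dishes and well plates into incubator trays

## Robot

A 6-joint arm with a two-finger parallel gripper is mounted at the origin on the work surface. World frame = base frame: x ahead of the robot, y to its left, z up, the work surface at z = 0. Lengths are in m, angles in degrees, forces in N, time in s.
With the tool pointing down it reaches from about 0.4 to 0.825 m from the base axis. Payload 7 kg.
Tool frame: the origin (TCP) lies midway between the tips of the shut fingers; the grasp point (between the pads) lies 19 mm behind it; z points along the fingers, y is the direction in which the jaws open and shut (so a half turn about z gives the same grasp; the last joint's range is limited). The gripper opens to 88 mm and grips with 3 to 60 N. Pads are 19 mm wide; open, the fingers measure 130 mm over their backs; the gripper's body (78 mm by 193 mm) begins 47 mm behind the grasp point.
Start: joints at [82.168, 20.546, 0.682, 0, -70.136, -16.507], TCP at [0.278, 0.615, 0.227] pointing down, gripper open.
Joint ranges: [-176.03, 176.03], [-82.01, 121.73], [-58.28, 71.71], [-173.87, 95.51], [-174.79, -0.11], [-173.66, 173.66]. Speed limits (degrees/s): [136.94, 136.94, 172.46, 180, 180, 180].

## Interface

Orientations are given as a 3x3 rotation matrix whose columns are the frame's x, y, z axes.
In Python, from rig import robot gives the robot as it stands. Calls block until the motion is done:
- robot.goto(position, orientation): joint-space move of the TCP to a pose.
- robot.servo_line(position, ori=None, speed=0.15): straight line of the TCP; ori=None keeps the orientation; speed is the mean speed in m/s.
- robot.movej(angles): joint-space move.
- robot.move_gripper(opening): opening from 0.0 (shut) to 1.0 (fully open); the grip force is fixed at half the most; returns when the fingers have stopped.
- robot.dwell(seconds).
- robot.ik(position, orientation): joint angles nearest the present ones, or None.
- robot.grab_frame(name): name is "scene" or "top" or "wrist"; returns (picture, depth): 480x640x3 uint8, red, green, blue; 480x640 float32, m along the optical axis (not along the pixel's ray), 0 where there is no reading.
- robot.camera_info(name): a dict with "vfov" (degrees; the focal length in pixels is half the picture's height over the tangent of half this angle, whatever the lens; pixels are square), "cx", "cy" (the principal point, pixels), "view" (4x4, takes a point from world to camera coordinates); the wrist camera has in their place "T_tool_cam" (4x4, takes a point from camera to tool coordinates, whose origin is the TCP and whose axes are the flange's). Camera axes: x right, y down, z forward; pixel columns grow to the right and rows downward; lengths in m; the calibration is good to about 2 mm. A picture is of the moment at which its call begins: read the wrist's pose just before it. camera_info takes no time and is no camera call.
A pose or a line that the arm cannot do raises robot.Unreachable and nothing moves.
- robot.job_done(): hands the job in, once; it reports no verdict.
Readings, each from a call of its own:
- robot.read_t(): time.
- robot.read_qpos(): joint angles.
- robot.read_qvel(): joint speeds.
- robot.read_effort(): joint torques, N m.
- robot.read_position(): TCP position.
- robot.read_tcp_rot(): TCP orientation.
- robot.read_force(): force on the tool from outside, world axes, zero at the start.
- robot.read_ft_torque(): the same for the moment, N m.
- robot.read_grip_width(): opening from 0.0 (shut) to 1.0 (fully open).
Only numpy, scipy, OpenCV 4.12 (cv2) and the standard library are available. Lean on these libraries where they do the work, as an engineer would, in place of code of your own. Each camera call takes 0.05 s, during which the arm holds its last target. There are 200 camera calls.

## Task

Three lidded cultures lie on the bench between the two steel trays: two round dishes and one rectangular well plate. Slide each one across the bench, through the open front, into the tray that already holds the stack of its own kind, until it lies flat on the tray and wholly inside, with nothing sticking out over the front edge. Their lids are loose, so keep them flat and down on the surface (no lifting, tipping or stacking), and leave the glassware and small tools around them where they are.

Things in the scene. Friction and masses are not known exactly. Their poses are not given: they have to be found in the camera images.
- dish_a_mid (a point): centre (8 mm up) of a loose, closed round culture dish, 94 mm across and 16 mm high, clear plastic with straw-coloured agar, weighing 30 to 65 g, lid loosely on, lying flat on the bench between the trays; it slides freely when pushed low on its side. z axis up. Too wide for a gripper.
- dish_b_mid (a point): centre (8 mm up) of a loose, closed round culture dish, 94 mm across and 16 mm high, clear plastic with straw-coloured agar, weighing 30 to 65 g, lid loosely on, lying flat on the bench between the trays; it slides freely when pushed low on its side. z axis up. Too wide for a gripper (the second, identical dish).
- well_plate_mid (a point): centre (9 mm up) of a loose, closed rectangular 24-well plate, 128 mm (its x axis) x 86 mm (its y axis) x 18 mm high, clear plastic, straw-coloured wells, 60 to 130 g, lid loosely on, lying flat between the trays, long side roughly from tray to tray; slides freely when pushed. z axis up. Too wide for a gripper.
- well_plate_corner0 (a point): a corner of the well plate, half-way up (9 mm).
- well_plate_corner1 (a point): a corner of the well plate, half-way up (9 mm).
- well_plate_corner2 (a point): a corner of the well plate, half-way up (9 mm).
- well_plate_corner3 (a point): a corner of the well plate, half-way up (9 mm).
- tray_left: flat steel incubator tray, fixed, 280 mm deep x 360 mm wide, rim 26 mm high on three sides, open front. Origin: centre of its underside; -x points out of the open front (front edge at x = -140 mm, back rim x = +140 mm, side rims y = +-180 mm). Floor 2 mm above the bench, its front 16 mm bevelled down to the bench so things slide in. At the robot's left (+y), front towards the middle of the bench.
- tray_right: flat steel incubator tray, fixed, 280 mm deep x 360 mm wide, rim 26 mm high on three sides, open front. Origin: centre of its underside; -x points out of the open front (front edge at x = -140 mm, back rim x = +140 mm, side rims y = +-180 mm). Floor 2 mm above the bench, its front 16 mm bevelled down to the bench so things slide in. At the robot's right (-y), front towards the middle of the bench.
- dish_stack_mid (a point): centre of a stack of three round dishes like the loose ones (94 mm across, 48 mm high, 140 g, its origin 24 mm up), standing loose at the back of one of the trays: that is the tray for dishes.
- plate_stack_mid (a point): centre of a stack of three well plates like the loose one (128 x 86 mm, 54 mm high, 280 g, its origin 27 mm up), standing loose at the back of the other tray, its long side along the back rim: that is the tray for well plates.
- flask: bystander: glass conical flask, 64 mm across the foot, 105 mm high, standing beyond the cultures. Origin: centre of its foot.
- beaker: bystander: small glass beaker, 52 mm across, 70 mm high, standing beyond the cultures. Origin: centre of its foot.
- wash_bottle: bystander: white wash bottle with blue cap, 56 mm across, 150 mm high, standing beyond the cultures. Origin: centre of its foot.
- marker_pen: bystander: black and white marker pen, 130 mm long, 12 mm thick, lying on the near side of the cultures. Origin: under its middle; x along it.
- tweezers: bystander: steel tweezers, 125 mm long, 10 mm high, lying on the near side of the cultures. Origin: under their middle; x along them.
Not all that is in view belongs to the job. Leave any blue or yellow look-alike of the part that bears well_plate_mid alone. What is shaped like the part that bears dish_stack_mid but blue is not meant.

How it is judged (in metres and radians):
At the end, for the whole second after the job is handed in: Both round dishes lie flat and at rest on the floor of the tray that holds the dish stack, and the well plate on the floor of the tray that holds the plate stack, each wholly inside (3 mm over the front edge is tolerated), none on top of another; the two stacks are still in their own trays ((((x of dish_stack_mid in the frame of tray_left between -0.09 and 0.14 m and y of dish_stack_mid in the frame of tray_left between -0.18 and 0.18 m) and (x of plate_stack_mid in the frame of tray_right between -0.09 and 0.14 m and y of plate_stack_mid in the frame of tray_right between -0.18 and 0.18 m) and (x of dish_a_mid in the frame of tray_left between -0.096 and 0.14 m and y of dish_a_mid in the frame of tray_left between -0.18 and 0.18 m and z of dish_a_mid in the frame of tray_left below 0.016 m) and (x of dish_b_mid in the frame of tray_left between -0.096 and 0.14 m and y of dish_b_mid in the frame of tray_left between -0.18 and 0.18 m and z of dish_b_mid in the frame of tray_left below 0.016 m) and (x of each of well_plate_corner0, well_plate_corner1, well_plate_corner2, well_plate_corner3 in the frame of tray_right above -0.143 m and x of well_plate_mid in the frame of tray_right below 0.14 m and y of well_plate_mid in the frame of tray_right between -0.18 and 0.18 m and z of well_plate_mid in the frame of tray_right below 0.017 m)) or ((x of dish_stack_mid in the frame of tray_right between -0.09 and 0.14 m and y of dish_stack_mid in the frame of tray_right between -0.18 and 0.18 m) and (x of plate_stack_mid in the frame of tray_left between -0.09 and 0.14 m and y of plate_stack_mid in the frame of tray_left between -0.18 and 0.18 m) and (x of dish_a_mid in the frame of tray_right between -0.096 and 0.14 m and y of dish_a_mid in the frame of tray_right between -0.18 and 0.18 m and z of dish_a_mid in the frame of tray_right below 0.016 m) and (x of dish_b_mid in the frame of tray_right between -0.096 and 0.14 m and y of dish_b_mid in the frame of tray_right between -0.18 and 0.18 m and z of dish_b_mid in the frame of tray_right below 0.016 m) and (x of each of well_plate_corner0, well_plate_corner1, well_plate_corner2, well_plate_corner3 in the frame of tray_left above -0.143 m and x of well_plate_mid in the frame of tray_left below 0.14 m and y of well_plate_mid in the frame of tray_left between -0.18 and 0.18 m and z of well_plate_mid in the frame of tray_left below 0.017 m))) and linear speed of each of dish_a, dish_b, well_plate below 0.01 m/s and angle between each of dish_a_mid, dish_b_mid, well_plate_mid's own z axis and vertical below 0.06 rad); the robot touches nothing.
It fails at once if a culture is lifted more than 25 mm or so off the surface (height (world z) of any of dish_a_mid, dish_b_mid, well_plate_mid above 0.035 m).
It fails at once if a culture is tipped by more than about 17 degrees (angle between any of dish_a_mid, dish_b_mid, well_plate_mid's own z axis and vertical above 0.3 rad).
It fails at once if a stack is tipped over (more than about 17 degrees) (angle between any of dish_stack_mid, plate_stack_mid's own z axis and vertical above 0.3 rad).
It fails at once if a bystander is shifted by more than 25 mm or knocked over (distance of any of flask, beaker, wash_bottle, marker_pen, tweezers from where it was at the start of the episode above 0.025 m or angle between any of flask, beaker, wash_bottle's own z axis and vertical above 0.5 rad).
It also fails if it takes over 64 s, if anything falls off the work surface, if the arm or the gripper's body presses on something with over 40 N, if the wrist force passes 120 N, or if a joint passes its speed limit or range.

## Working session

There is one attempt and no reset: what is moved stays moved. The work goes in short steps, each a Python script; the robot and the scene stay as the last script left them, time stands still between calls to the robot, and variables do not carry over. Pictures are saved under pics/ and viewed, about 8 in all and at most 12, crops included, and the job is handed in when it is done.

```bash
ls; mkdir -p pics
python3 - <<'E'
from rig import robot
import cv2,numpy as np
for n in("top","scene"):
    p,d=robot.grab_frame(n); cv2.imwrite(f"pics/{n}0.png",p[:,:,::-1]); np.save(f"{n}0.npy",d)
    i=robot.camera_info(n); print(n,i['vfov'],i['cx'],i['cy'],np.round(i['view'],4).tolist())
print(robot.read_t(),robot.read_position(),robot.read_tcp_rot())
E
```

```text
pics
top 44.42828481702527 319.19731547492614 238.97657394855258 [[-0.0278, -0.9995, -0.0181, -0.0502], [-0.9866, 0.0303, -0.1601, 0.5461], [0.1606, 0.0134, -0.9869, 1.4881], [0.0, 0.0, 0.0, 1.0]]
scene 57.59345498029298 322.80825038999745 236.78585132065837 [[-0.475, 0.88, 0.0037, 0.3014], [0.7231, 0.3927, -0.5682, -0.3384], [-0.5015, -0.2673, -0.8229, 1.352], [0.0, 0.0, 0.0, 1.0]]
0.1 [0.27805105 0.61458963 0.2257236 ] [[ 9.11075107e-01 -4.12240130e-01 -4.74586446e-04]
 [-4.12240372e-01 -9.11073984e-01 -1.43935229e-03]
 [ 1.60975412e-04  1.50700174e-03 -9.99998852e-01]]
```

View pics/top0.png

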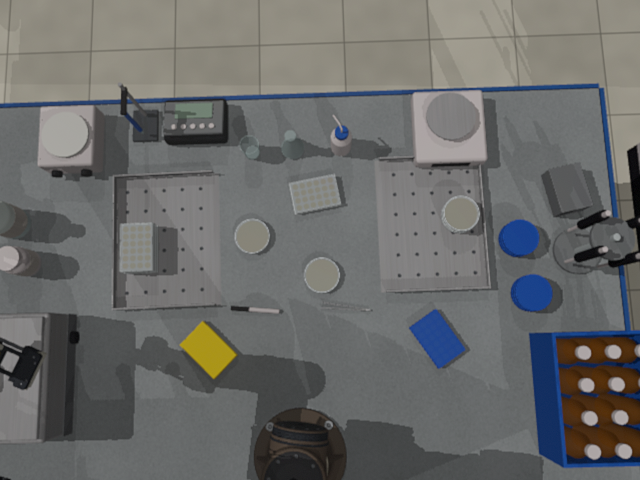

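View pics/scene0.png

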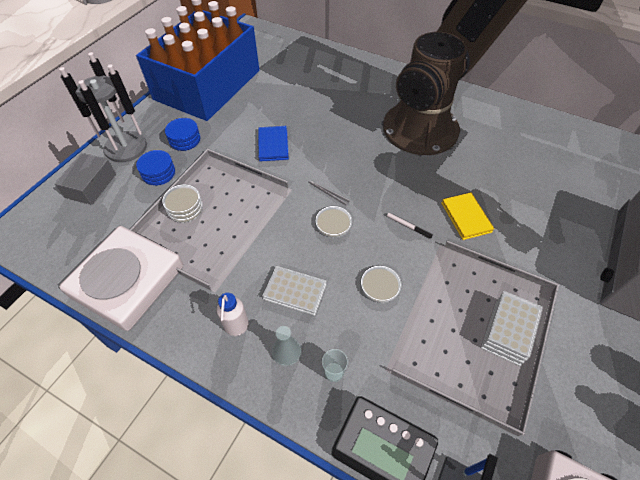

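Top view: the plate stack sits at (137,247) in the image-left tray, which is tray_left at +y. The dish stack sits at (460,214) in tray_right.
- **Loose dishes:** (252,236) and (322,275).
- **Plate:** (315,194).
- **Look-alikes to leave alone:** blue plate (437,338), yellow plate (208,350), blue dish stacks (519,238) and (531,293).

One close crop to check the choice.

```bash
cat > h.py <<'E'
from rig import robot
import cv2,numpy as np
def cam(n):
    i=robot.camera_info(n); return 240/np.tan(np.radians(i['vfov']/2)),i['cx'],i['cy'],np.array(i['view'])
def ray(n,u,v):
    f,cx,cy,V=cam(n); R=V[:3,:3]; return -R.T@V[:3,3], R.T@np.array([(u-cx)/f,(v-cy)/f,1])
def at(n,u,v,z):
    o,d=ray(n,u,v); return o+d*(z-o[2])/d[2]
def tri(a,b):
    (o1,d1),(o2,d2)=ray("top",*a),ray("scene",*b)
    s=np.linalg.lstsq(np.c_[d1,-d2],o2-o1,rcond=None)[0]; return (o1+d1*s[0]+o2+d2*s[1])/2
E
python3 - <<'E'
from h import *
im=cv2.imread("pics/top0.png")
c=cv2.resize(im[130:320,215:405],None,fx=3.1,fy=3.1,interpolation=cv2.INTER_CUBIC); cv2.imwrite("pics/crop0.png",c)
np.set_printoptions(precision=4,suppress=True)
for n,a,b in(("d1",(252,236),(380.5,284)),("d2",(322,275),(333.5,221.5)),("plate",(315.5,194.5),(295,290)),("dstack",(460.5,213.5),(183,202)),("pstack",(137,247.5),(514,326))): print(n,tri(a,b))
for n,p,z in(("tl_f1",(218,172),.02),("tl_f2",(219,307),.02),("tl_b1",(115,174),.026),("tl_b2",(115,308),.026),("tr_f1",(377,157),.02),("tr_f2",(383,291),.02),("tr_b2",(490,289),.026),("flask",(291,157),0),("beaker",(252,155),0),("wash",(341,153),0)): print(n,at("top",*p,z))
E
```

```text
d1 [0.5638 0.1155 0.0053]
d2 [ 0.4532 -0.0685  0.0044]
plate [ 0.6727 -0.0567  0.0011]
dstack [ 0.6016 -0.438   0.0284]
pstack [0.5374 0.4144 0.0367]
tl_f1 [0.7401 0.2028 0.02  ]
tl_f2 [0.3767 0.2002 0.02  ]
tl_b1 [0.742  0.4808 0.026 ]
tl_b2 [0.3816 0.4706 0.026 ]
tr_f1 [ 0.7678 -0.2282  0.02  ]
tr_f2 [ 0.4059 -0.2281  0.02  ]
tr_b2 [ 0.4026 -0.504   0.026 ]
flask [0.7818 0.0055 0.    ]
beaker [0.7911 0.1128 0.    ]
wash [ 0.7886 -0.132   0.    ]
```

View pics/crop0.png

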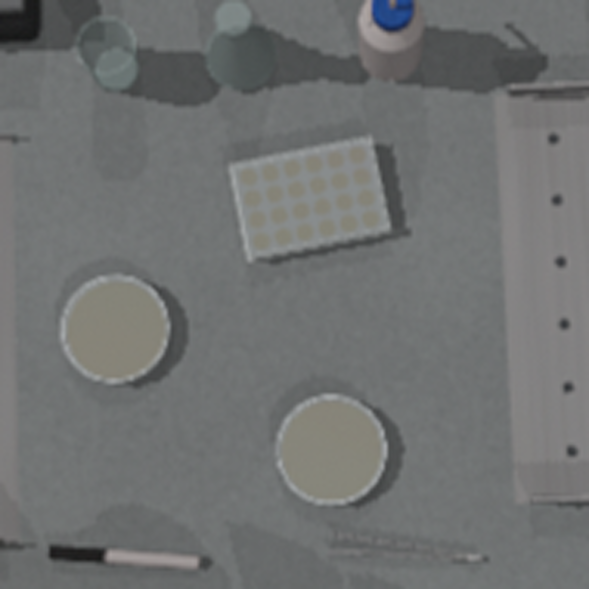

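Crop confirms two straw-coloured dishes at (252.4,236.1) and (322.1,275.2), and a straw 24-well plate tilted about 10°. Flask, beaker and bottle stand beyond them; pen and tweezers are on the near side. Dishes go right with an open-finger cradle, nearer dish first.

```bash
cat >> h.py <<'E'
def down(jaw):  # tool down, jaws along the horizontal unit vector
    y=np.array([jaw[0],jaw[1],0.]); y/=np.linalg.norm(y); z=np.array([0,0,-1.]); best=None
    for s in(1,-1):
        R=np.c_[np.cross(s*y,z),s*y,z]; c=abs(np.degrees(np.arccos(np.clip((np.trace(robot.read_tcp_rot().T@R)-1)/2,-1,1))))
        if best is None or c<best[0]: best=(c,R)
    return best[1]
def path(pts,z,speed):
    for p in pts: robot.servo_line([p[0],p[1],z],speed=speed)
E
python3 - <<'E'
from h import *
np.set_printoptions(precision=4,suppress=True)
d1=at("top",252.4,236.1,.016);d2=at("top",322.1,275.2,.016)
print(d1,d2,[at("top",u,v,.018)[:2] for u,v in((289.2,182.9),(335.3,174.5),(340.8,204.5),(295,213.9))])
print(at("top",375.3,158.4,0),at("top",381.8,291.3,0),at("top",219.8,175,0),at("top",219.8,306,0))
R=down([1,0])
robot.goto([d2[0],d2[1]+.075,.12],R); robot.move_gripper(.6)
robot.servo_line([d2[0],d2[1]+.075,.007],speed=.12)
print(robot.read_t(),robot.read_position(),robot.read_force(),robot.read_grip_width())
path([(d2[0],d2[1]+.04),(.467,-.29)],.007,.09)
print(robot.read_t(),robot.read_position(),robot.read_force())
robot.servo_line([.467,-.25,.007],speed=.1); robot.servo_line([.467,-.25,.12],speed=.15)
p,d=robot.grab_frame("top"); cv2.imwrite("pics/top1.png",p[:,:,::-1]); print(robot.read_t())
E
```

```text
[0.5621 0.1118 0.016 ] [ 0.4523 -0.0707  0.016 ] [array([0.7041, 0.0108]), array([ 0.7233, -0.1141]), array([ 0.6401, -0.1261]), array([ 0.6184, -0.003 ])]
[ 0.7701 -0.2253  0.    ] [ 0.4066 -0.2267  0.    ] [0.7373 0.2016 0.    ] [0.3803 0.2019 0.    ]
4.2833 [0.4527 0.0045 0.0075] [0.8552 0.4872 0.0526] 0.5975404123255087
7.8583 [ 0.467  -0.2898  0.007 ] [-0.7405  0.4267 -0.0106]
9.3583
```

View pics/top1.png

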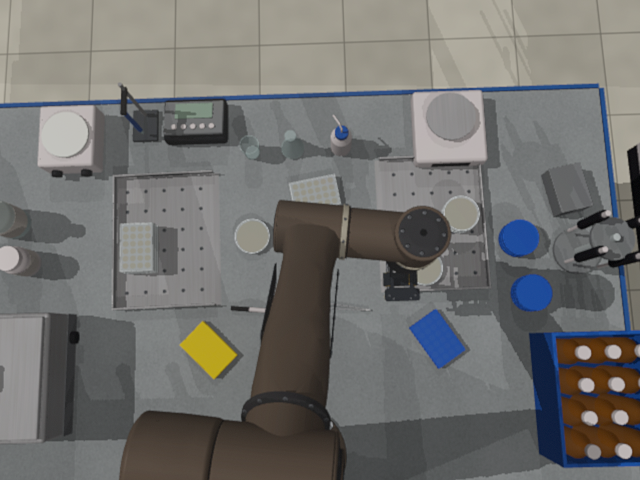

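The dish sits in the tray at about (427,270), as planned. The second dish is next, bending around the plate's corner.

Run:
```python
from h import *
np.set_printoptions(precision=4,suppress=True)
d1=np.array([.562,.112]); R=down([1,0])
robot.goto([d1[0],d1[1]+.075,.12],R)
robot.servo_line([d1[0],d1[1]+.075,.007],speed=.12)
path([(d1[0],d1[1]+.042),(.552,-.01),(.577,-.252)],.007,.09)
print(robot.read_t(),robot.read_position(),robot.read_force())
robot.servo_line([.575,-.21,.007],speed=.1); robot.servo_line([.575,-.21,.12],speed=.15)
robot.goto([.50,.1,.25],R)
p,d=robot.grab_frame("top"); cv2.imwrite("pics/top2.png",p[:,:,::-1])
p,d=robot.grab_frame("scene"); cv2.imwrite("pics/scene2.png",p[:,:,::-1]); print(robot.read_t())
```

```text
17.4333 [ 0.577  -0.2518  0.007 ] [-0.5528  0.0513  0.3389]
20.3
```

View pics/top2.png

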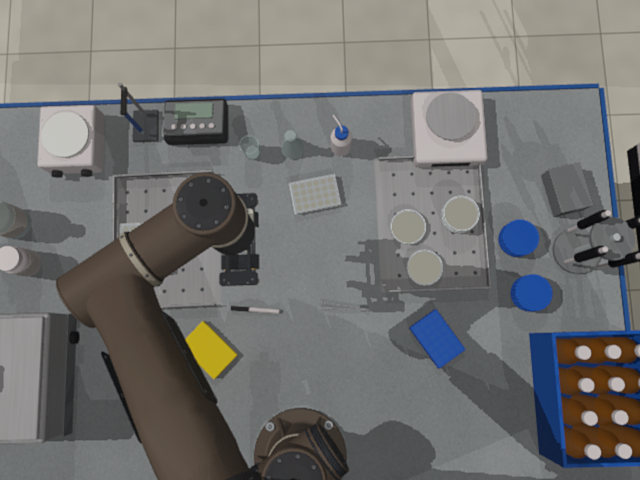

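View pics/scene2.png

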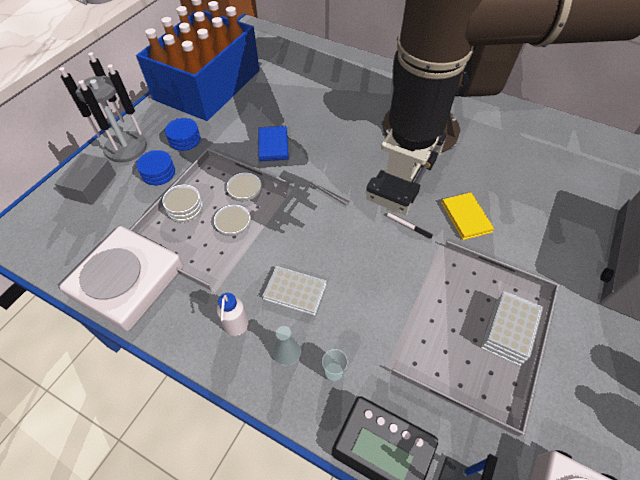

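Both dishes lie wholly inside tray_right at (408,227) and (424,268), and the bystanders have not moved. Next is the plate: shut fingers, jaws along its long axis so the gripper body stays clear of the glassware, with a stop half-way to check.

Run:
```python
from h import *
np.set_printoptions(precision=4,suppress=True)
T=np.array(robot.camera_info("wrist")["T_tool_cam"]); print(T[:3,3])
m=np.array([.6817,-.120]); u=np.array([-.162,.987])
z=np.array([0,0,-1.]); Rs=[]
for s in(1,-1):
    y=s*np.r_[u,0]; R=np.c_[np.cross(y,z),y,z]; Rs.append(((R@T[:3,3])[0],R))
Rs.sort(key=lambda t:t[0])
robot.move_gripper(0)
a=m-u*.055
for _,R in Rs:
    if robot.ik([a[0],a[1],.12],R) is not None and robot.ik([.61,.19,.007],R) is not None: print(_);break
robot.goto([.55,-.17,.2],R)
robot.servo_line([a[0],a[1],.12],speed=.2)
robot.servo_line([a[0],a[1],.007],speed=.12)
path([m-u*.026],.007,.06); path([m+u*.13],.007,.07)
print(robot.read_t(),robot.read_position(),robot.read_force())
for n in("top","scene"):
    p,d=robot.grab_frame(n); cv2.imwrite(f"pics/{n}3.png",p[:,:,::-1])
```

```text
[ 0.0812  0.0005 -0.1579]
-0.0801919062533486
27.4333 [0.6606 0.0082 0.0069] [ 0.0384 -0.4449 -0.3147]
```

View pics/scene3.png

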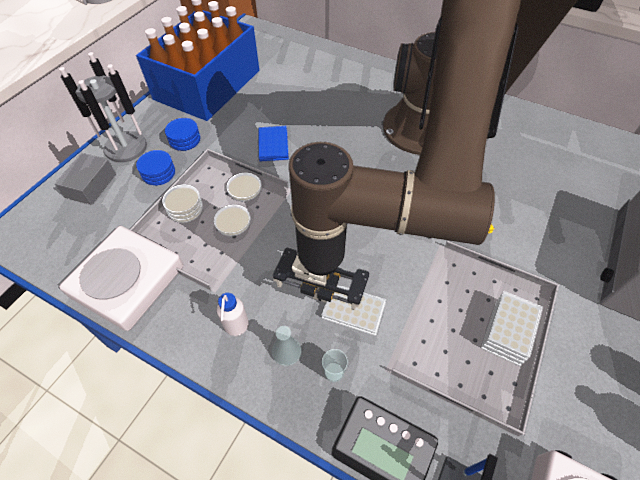

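Run:
```python
from h import *
np.set_printoptions(precision=4,suppress=True)
im=cv2.imread("pics/scene3.png"); cv2.imwrite("pics/crop3.png",cv2.resize(im[270:390,290:420],None,fx=4.5,fy=4.5,interpolation=cv2.INTER_CUBIC))
print(at("scene",385,297,.018),at("scene",377.5,332,.018),at("scene",322,318,.018))
```

```text
[0.5962 0.1412 0.018 ] [0.6818 0.161  0.018 ] [0.7106 0.0389 0.018 ]
```

View pics/crop3.png

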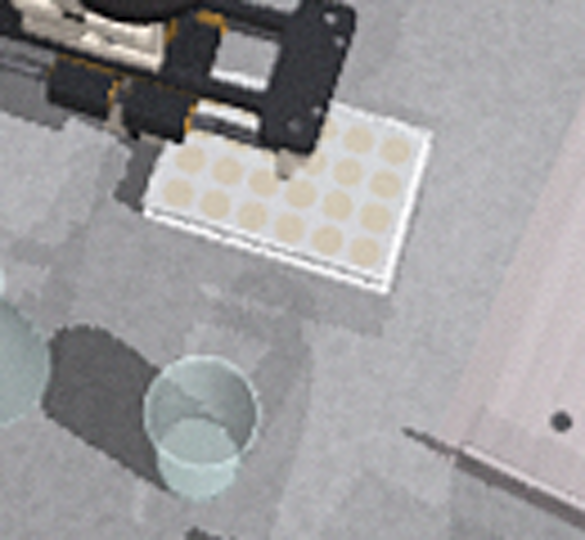

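The plate slides straight, about 10–13° yawed, centre near (0.65, 0.09). Continuing into the tray.

Run:
```python
from h import *
np.set_printoptions(precision=4,suppress=True)
path([(.629,.206)],.007,.07)
print(robot.read_t(),robot.read_position(),robot.read_force())
robot.servo_line([.635,.165,.007],speed=.1); robot.servo_line([.635,.165,.13],speed=.15)
robot.goto([.45,-.15,.25],robot.read_tcp_rot()); robot.dwell(.3)
print(robot.read_t())
ims=[]
for n,(r,c) in(("top",(150,100)),("scene",(140,170))):
    p,d=robot.grab_frame(n); cv2.imwrite(f"pics/{n}4.png",p[:,:,::-1])
im=cv2.imread("pics/top4.png"); cv2.imwrite("pics/crop4.png",cv2.resize(im[160:320,105:305],None,fx=3.5,fy=3.5,interpolation=cv2.INTER_CUBIC))
```

```text
30.5417 [0.629  0.2059 0.007 ] [-0.1558  0.7071  0.5767]
33.8083
```

View pics/crop4.png

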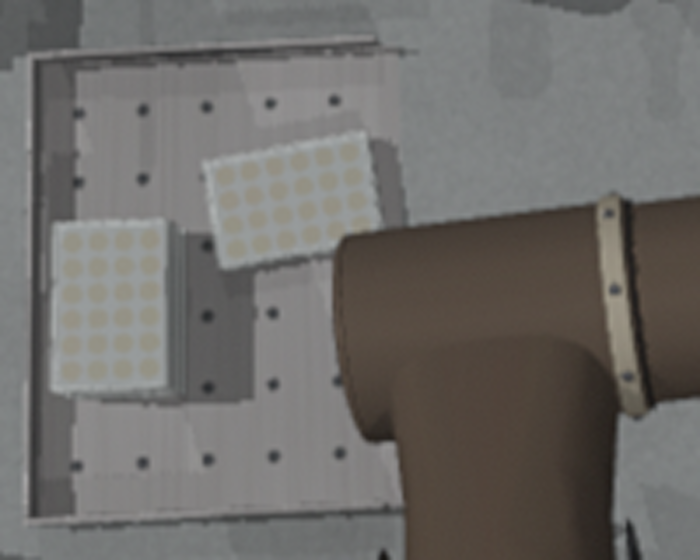

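View pics/scene4.png

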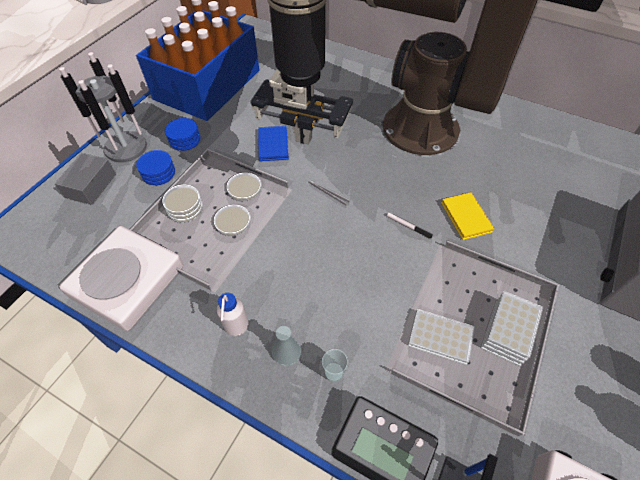

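The plate is inside, flat and clear of the stack, but its rear corner clears the front edge by only about 6 mm. There is time to nudge it 14 mm deeper.

Run:
```python
from h import *
np.set_printoptions(precision=4,suppress=True)
print(at("top",215.9,228.6,.02),at("top",219.3,228.6,.0))
R=robot.read_tcp_rot()
robot.goto([.635,.165,.13],R); robot.servo_line([.635,.165,.007],speed=.15)
path([(.631,.195),(.627,.220)],.007,.06); print(robot.read_force())
robot.servo_line([.635,.165,.007],speed=.1); robot.servo_line([.635,.165,.13],speed=.15)
robot.goto([.42,0,.3],R); robot.dwell(.3)
p,d=robot.grab_frame("top"); cv2.imwrite("pics/top5.png",p[:,:,::-1])
p,d=robot.grab_frame("scene"); cv2.imwrite("pics/scene5.png",p[:,:,::-1]); print(robot.read_t())
```

```text
[0.5847 0.2084 0.02  ] [0.5881 0.2031 0.    ]
[-0.5036 -0.3404 -0.0897]
40.8333
```

View pics/top5.png

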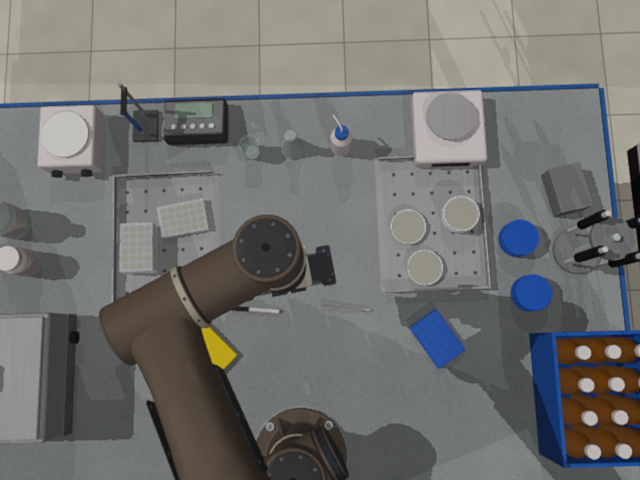

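View pics/scene5.png

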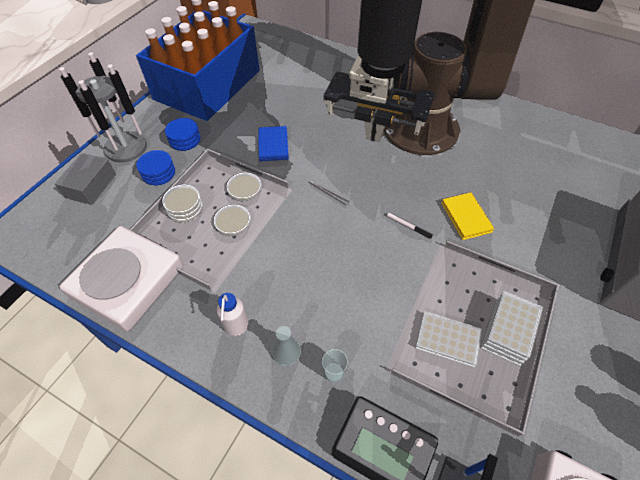

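Both views show the plate (rear edge at about col 210, tray front at about 219) and both dishes wholly inside. The stacks and bystanders are in place and the arm is clear.

```bash
python3 -c "
from rig import robot
print(robot.job_done(), robot.read_t())"
```

```text
the job is handed in; nothing more can be done
the job is handed in; nothing more can be done
```

I slid both round dishes into tray_right, next to the dish stack, and the well plate into tray_left, next to the plate stack. I handed the job in just after 41 s of the 64 s allowed; no verdict is reported.

- **Dishes:** I pushed them with the fingers part open as a cradle. In the last top view both lie wholly inside; the one nearer the front is about 25 mm in from the front edge.
- **Well plate:** I pushed it with the fingers shut, along its long axis. After the first push its rear corner measured only about 5 mm inside the front edge, so I nudged it deeper. By eye in the final views the rear edge is now about 20 mm inside, and the plate does not touch the stack.
- **Surroundings:** the stacks, glassware, pen and tweezers look unmoved. Wrist force was about 1 N or less each time I read it, and the arm was parked clear of everything.

Two checks were not clean. My two-view height measurements of the loose cultures came out 11 to 17 mm below the described heights (1–5 mm instead of 16–18 mm), so I used the described heights. The plate's yaw measured about 13° from the scene camera half-way, against about 9° from the top camera at the start. It made no practical difference.

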